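# Gauge a flanged pipe adapter at the fittings counter

### The job

Check the size of the flanged pipe adapter in the counter gauge, only by pushing: first, with the sliding jaw still open, push the adapter gently along the counter into the gauge's inner corner, so that its round flange touches both the long bar and the fixed jaw. Then push the sliding jaw along the bar until it rests snugly against the flange, and draw back. Keep the adapter standing on the counter, never picked up or tipped, and leave the other fittings alone.

Things in the scene. Friction and masses are not known exactly. Their poses are not given: they have to be found in the camera images.
- adapter: The flanged adapter, the largest of four loose metal pipe fittings, and the one with a wide round foot: a round flange 56 mm in diameter and 22 mm high stands on the counter, above it a hexagon 40 mm across flats (22 to 38 mm up), then a threaded neck 30 mm in diameter up to 55 mm. About 0.3 kg; 1 to 3 N slides it. Origin: centre of its underside, z up; its yaw is of no matter.
- gauge: Counter gauge: an L of aluminium bar, 34 mm high, fixed to the counter. Origin: inner corner of the L at counter height, z up; yaw within 0.2 rad, -x roughly to the robot. Long bar: inner face at x = 0, 26 mm thick towards +x, from y = +18 to -354 mm. Fixed jaw: inner face at y = 0, 18 mm thick towards +y, sticking out to x = -75 mm. The gauging space is x < 0, y < 0, bare counter.
- jaw (a joint): Opening of the sliding jaw, in m, between the fixed and sliding jaws' inner faces: 0 shut, 0.27 the most, starts 0.18 to 0.25, 0.056 when snug on the flange. It slides along the gauge's y with 1.5 N of friction and stays where left. An aluminium arm 14 mm thick, 2 to 39 mm above the counter, reaching to gauge x = -74 mm; its saddle on the bar (x -6 to +32 mm) is 50 mm long, 43.5 mm high.
- jaw_back (a point): The place to push on the sliding jaw: on its arm's outer face (the side away from the fixed jaw), 52 mm out from the bar's inner face and 20 mm above the counter. Pushing it towards the gauge's +y closes the jaw. Same axes as the gauge.
- elbow: Bystander: 90 degree elbow fitting, 50 mm high, with a branch sticking out 31 mm to its x side. Origin: centre of its foot. Leave alone.
- tee: Bystander: tee fitting lying on the counter, 74 mm long along its y, with its branch standing up to 48 mm. Origin: on the counter under its middle. Leave alone.
- nipple: Bystander: small hexagon nipple, 34 mm across flats, 38 mm high, threaded neck up. Origin: centre of its underside. Leave alone.
- seat (a point): On the counter, 28 mm from both inner faces of the gauge's corner (gauge x = -28, y = -28 mm): where the adapter's centre is when its flange touches both the bar and the fixed jaw. Same axes as the gauge.

How it is judged:
By the outcome, as a careful person would: the job done as asked, in the order asked, and still so for the second after the job is handed in, with the robot touching nothing.
It also fails if it takes over 64 s, if anything falls off the work surface, if the arm or the gripper's body presses on something with over 40 N, if the wrist force passes 120 N, or if a joint passes its speed limit or range.

### The arm

A 7-joint arm with a two-finger parallel gripper is mounted at the origin on the work surface. World frame = base frame: x ahead of the robot, y to its left, z up, the work surface at z = 0. Lengths are in m, angles in degrees, forces in N, time in s.
With the tool pointing down it reaches from about 0.425 to 0.875 m from the base axis. Payload 8.4 kg.
Tool frame: the origin (TCP) lies at the very end of the fingers, on their centre line; the grasp point (between the pads) lies 19 mm behind it (hold_point_z is the z of the grasp point in the tool frame, in m); z points along the fingers, y is the direction in which the jaws open and shut (so a half turn about z gives the same grasp; the last joint's range is limited). The gripper opens to 85 mm and grips with 20 to 120 N. Pads are 22 mm wide; open, the fingers measure 114 mm over their backs; the gripper's body (76 mm by 85 mm) begins 54 mm behind the grasp point. The pads swing forward as they close: fully open they stand 13 mm farther back than shut.
Start: joints at [67.483, 19.091, 2.286, 83.961, -0.768, 76.965, -3.352], TCP at [0.188, -0.622, 0.231] pointing down, gripper open.
Joint ranges: [-147.57, 147.57], [-21.85, 119.76], [-74.77, 79.35], [14.55, 137.4], [-85.83, 265.84], [4.83, 119.75], [-152.11, 152.11]. Speed limits (degrees/s): [127.2, 127.2, 159.86, 159.86, 180, 180, 180].

### API

Orientations are given as [roll, pitch, yaw] about the fixed x, y, z axes, in that order (R = Rz(yaw) Ry(pitch) Rx(roll)).
In Python, from plant import get_obs, snapshot, sign_off, hold_point_z gives the robot as it stands. The module is installed in compiled form; this text tells all that it offers.
- The arm moves only by the tool carry_out, never from a script. Its argument "rows" is text: rows parted by semicolons, each of 5 numbers parted by spaces: the closure, from 0 (fully open) to 1 (shut), then the shift along the world's x, y, z in units of 50 mm (1.0 is 50 mm), then the turn about the world's z in units of 10 degrees (1.0 is 10 degrees). A call has exactly 8 rows; each row is the pose to reach, as a shift and turn from the pose commanded when the call began; what a row does not reach only later rows make up. A row lasts 1/8 s, in which the tool goes at most 62.5 mm and 10.7 degrees, less where a joint would pass 70% of its speed; a pose out of reach is approached as far as the arm can. A call with a gripper value outside its range is refused whole. The fingers move at their own pace and stop on an object; "newtons" is the grip in N (left out, the last holds). Time passes only in rows, so rows that repeat a pose let the fingers close, or fill a call up. It gives the time, the measured TCP pose, the force and the opening at its end, in the units of the state.
- get_obs(): the state, without advancing time (a new reading comes with each control period).
- snapshot(name): name is "side" or "top" or "wrist"; returns a dict with "frame" (400x640x3 uint8, blue, green, red), "fov_y" (degrees; the focal length in pixels is half the picture's height over the tangent of half this angle, whatever the lens; pixels are square), "cx", "cy" (the principal point, pixels), "R" (3x3) and "t" (3): a world point X has camera coordinates R X + t. Camera axes: x right, y down, z forward; pixel columns grow to the right and rows downward; lengths in m; the calibration is good to about 2 mm. The wrist camera is an equidistant fisheye: a pixel r from the principal point sees the ray r / f radians off the axis. A picture is of the moment at which its call begins. There is no depth.
- sign_off(): hands the job in, once; it reports no verdict.
The state is a dict: "time": time; "joint_pos": joint angles; "joint_vel": joint speeds; "tau": joint torques, N m; "tcp_pos": TCP position; "tcp_rot": TCP orientation; "contact_force": force on the tool from outside, world axes, zero at the start; "moment": the same for the moment, N m; "finger_gap": finger opening in m.
Only numpy, scipy, OpenCV 4.12 (cv2) and the standard library are available. Lean on these libraries where they do the work, as an engineer would, in place of code of your own. Each camera call takes 0.05 s, during which the arm holds its last target.

## Working session

There is one attempt and no reset: what is moved stays moved. The work goes in short steps, Python scripts to look and compute and a tool call to move; the robot and the scene stay as the last step left them, time stands still between calls to the robot, and variables do not carry over. Pictures are saved under pics/ and viewed, and the job is handed in when it is done.

Besides the shell and the picture viewer there is one more tool, called as name(argument=value, ...) on one line, values as JSON. carry_out: Moves the arm, as the interface text tells. Its arguments: {"type":"object","properties":{"rows":{"type":"string"},"newtons":{"type":"number"}},"required":["rows"]}

```bash
mkdir -p pics; python3 - <<'E'
from plant import *
import cv2
o=get_obs();print({k:o[k] for k in("time","tcp_pos","tcp_rot","contact_force","finger_gap")})
for n in("top","side","wrist"):
    s=snapshot(n);cv2.imwrite(f"pics/{n}0.png",s["frame"]);print(n,s["fov_y"],s["cx"],s["cy"],s["R"],s["t"])
E
```

```text
{'time': 0.0, 'tcp_pos': array([ 0.1880525 , -0.62172021,  0.23039921]), 'tcp_rot': array([-1.79905840e+02,  7.10343550e-03,  1.68303011e+01]), 'contact_force': array([ 0.88276594, -0.49363454, -0.93752842]), 'finger_gap': 0.08541170089413327}
top 42.21101876884875 320.88275898767347 197.90545314713404 [[ 8.93605957e-03 -9.99959746e-01 -8.08424047e-04]
 [-9.78022414e-01 -8.57159786e-03 -2.08323510e-01]
 [ 2.08308195e-01  2.65224813e-03 -9.78059641e-01]] [-0.02108654  0.55511797  1.21144343]
side 42.28830269192926 320.1531925994428 203.37134815748473 [[ 0.99720625 -0.07466463  0.00220954]
 [-0.0354967  -0.49969879 -0.86547161]
 [ 0.06572423  0.86297527 -0.5009531 ]] [-0.57216547  0.05026582  1.39286697]
wrist 65.70646984690485 317.40515649014753 195.56492993352123 [[ 0.28927322 -0.95724489 -0.00179649]
 [-0.91902129 -0.27824637  0.2792469 ]
 [-0.26780753 -0.07912763 -0.96021765]] [-0.64807471 -0.03647172  0.37835084]
```

View pics/top0.png

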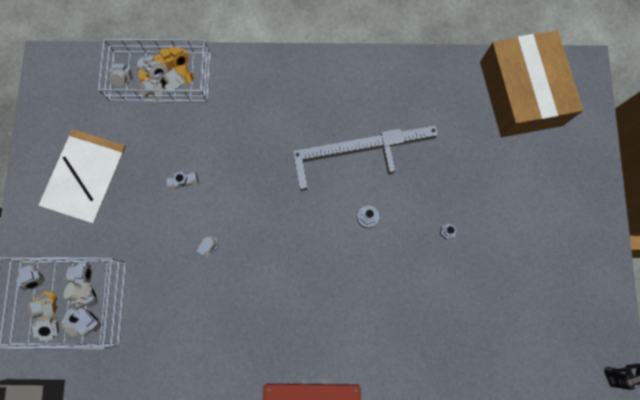

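View pics/side0.png

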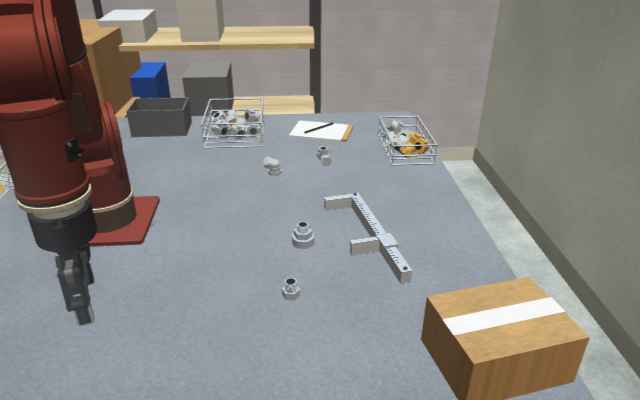

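```bash
python3 - <<'E'
import cv2
t=cv2.imread("pics/top0.png")
cv2.imwrite("pics/topc.png",cv2.resize(t[115:255,280:470],None,fx=4,fy=4,interpolation=cv2.INTER_CUBIC))
t=cv2.imread("pics/side0.png")
cv2.imwrite("pics/sidec.png",cv2.resize(t[180:310,270:430],None,fx=4.5,fy=4.5,interpolation=cv2.INTER_CUBIC))
E
```

```text
(no output)
```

View pics/topc.png

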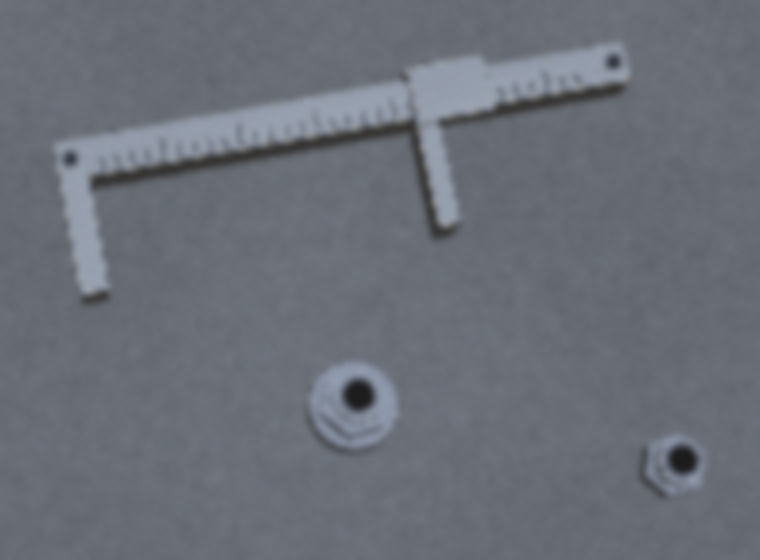

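View pics/sidec.png

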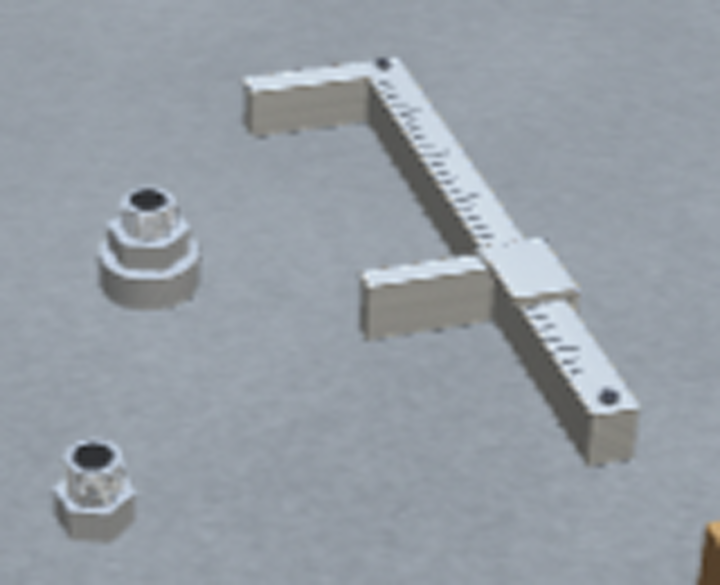

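```bash
cat > h.py <<'E'
import numpy as np, cv2
from scipy.optimize import least_squares
from plant import *
def cam(n):
    s=snapshot(n); s["f"]=200/np.tan(np.radians(s["fov_y"]/2)); return s
def proj(s,X):
    c=np.atleast_2d(X)@np.array(s["R"]).T+s["t"]; return np.c_[s["cx"]+s["f"]*c[:,0]/c[:,2], s["cy"]+s["f"]*c[:,1]/c[:,2]]
def ray(s,p,z):
    R=np.array(s["R"]);C=-R.T@s["t"];d=R.T@np.array([(p[0]-s["cx"])/s["f"],(p[1]-s["cy"])/s["f"],1]);return C+d*(z-C[2])/d[2]
E
python3 - <<'E'
from h import *
T,S=cam("top"),cam("side")
tp=lambda a:[280+(a[0]+.5)/4-.5,115+(a[1]+.5)/4-.5]
sp=lambda a:[270+(a[0]+.5)/4.5-.5,180+(a[1]+.5)/4.5-.5]
gt={(26,18):(57,145),(26,-354):(622,42),(0,-354):(629,82),(-75,18):(84,298),(-75,0):(108,291),(0,0):(91,178)}
gs={(-75,0):(250,90),(-75,18):(244,78),(26,18):(398,60),(26,-354):(638,408),(0,-354):(590,412),(0,0):(370,82)}
def W(p,x,y,z):
    c,s=np.cos(p[2]),np.sin(p[2]);return [p[0]+c*x-s*y,p[1]+s*x+c*y,z]
def res(p,w):
    r=[]
    if 't' in w: r+=[proj(T,W(p,k[0]/1e3,k[1]/1e3,.034))[0]-tp(v) for k,v in gt.items()]
    if 's' in w: r+=[proj(S,W(p,k[0]/1e3,k[1]/1e3,.034))[0]-sp(v) for k,v in gs.items()]
    return np.ravel(r)
for w in("t","s","ts"):
    q=least_squares(res,[.7,0,0.1],args=(w,));print(w,q.x,np.round(q.fun,1))
p=q.x
c,s=np.cos(p[2]),np.sin(p[2])
def G(X): d=X[:2]-p[:2];return np.round([c*d[0]+s*d[1],-s*d[0]+c*d[1]],4)
for n,C,f,l in(("t",T,tp,[(437,232,.039),(461,223,.039),(413,125,.039),(405,73,.0435),(483,55,.0435),(498,108,.0435),(359,395,.055),(353,406,.018)]),("s",S,sp,[(365,285,.039),(362,272,.039),(148,199,.055),(150,262,.022),(578,292,.0435)])):
    for u,v,z in l:
        X=ray(C,f((u,v)),z);print(n,u,v,np.round(X,4),G(X))
print("nipple",ray(T,tp((683,459)),.038),ray(S,sp((94,455)),.038))
print("seat",W(p,-.028,-.028,0))
E
```

```text
t [0.66027852 0.03297982 0.19476633] [-0.7  0.   0.3  0.2  0.8 -0.4 -0.5 -0.3  0.6  0.2 -0.5  0.2]
s [0.66367003 0.03200858 0.18793741] [ 0.4  0.5 -0.   0.1  0.1 -0.4  0.1 -0.1 -0.1  0.8 -0.5 -1.1]
ts [0.66187885 0.03263334 0.19220668] [-0.6 -0.6  0.5 -0.1  1.  -0.7 -0.4 -0.9  0.6 -0.4 -0.3 -0.4 -0.3  0.4
 -0.7  0.  -0.6 -0.5 -0.2 -0.4 -0.3  0.6 -1.1 -1.2]
t 437 232 [ 0.6259 -0.1865  0.039 ] [-0.0772 -0.2083]
t 461 223 [ 0.6319 -0.2017  0.039 ] [-0.0742 -0.2243]
t 413 125 [ 0.6961 -0.1726  0.039 ] [-0.0056 -0.208 ]
t 405 73 [ 0.7292 -0.1675  0.0435] [ 0.0279 -0.2093]
t 483 55 [ 0.7417 -0.2174  0.0435] [ 0.0306 -0.2607]
t 498 108 [ 0.7064 -0.2261  0.0435] [-0.0057 -0.2625]
t 359 395 [ 0.5184 -0.1349  0.055 ] [-0.1728 -0.1371]
t 353 406 [ 0.5181 -0.1345  0.018 ] [-0.173  -0.1366]
s 365 285 [ 0.6321 -0.2019  0.039 ] [-0.074  -0.2245]
s 362 272 [ 0.6321 -0.1895  0.039 ] [-0.0717 -0.2123]
s 148 199 [ 0.5197 -0.1333  0.055 ] [-0.1713 -0.1357]
s 150 262 [ 0.5197 -0.1464  0.022 ] [-0.1737 -0.1486]
s 578 292 [ 0.7424 -0.2229  0.0435] [ 0.0303 -0.2662]
nipple [ 0.48331944 -0.33520892  0.038     ] [ 0.48441798 -0.33409909  0.038     ]
seat [np.float64(0.6397431804198958), np.float64(-0.00019975686564595307), 0]
```

carry_out(rows="0.53 0.3 0.4 0 0.15; 0.53 0.7 1.0 0 0.4; 0.53 1.1 1.7 0 0.7; 0.53 1.6 2.5 0 1.0; 0.53 2.1 3.2 0 1.4; 0.53 2.6 4.0 0 1.8; 0.53 3.0 4.6 0 2.2; 0.53 3.4 5.2 0 2.5", newtons=20)

```text
time: 1.25
tcp_pos: [0.359, -0.361, 0.2314]
tcp_rot: [180.0, 0.0, 42.0]
contact_force: [0.9, -0.2, -0.6]
finger_gap: 0.0398
```

carry_out(rows="0.53 0.4 0.6 0 0.1; 0.53 0.8 1.2 0 0.3; 0.53 1.2 1.8 0 0.5; 0.53 1.6 2.5 -0.2 0.6; 0.53 2.0 3.1 -0.6 0.6; 0.53 2.28 3.52 -1.0 0.6; 0.53 2.28 3.52 -1.4 0.6; 0.53 2.28 3.52 -1.6 0.6")

```text
time: 2.25
tcp_pos: [0.4722, -0.1852, 0.1502]
tcp_rot: [-179.9, 0.0, 47.9]
contact_force: [-0.1, -0.4, -0.7]
finger_gap: 0.0399
```

```bash
python3 - <<'E'
from h import *
o=get_obs();print({k:o[k] for k in("time","tcp_pos","tcp_rot","contact_force","finger_gap","joint_pos")})
for n in("top","side","wrist"):
    s=cam(n);cv2.imwrite(f"pics/{n}1.png",s["frame"])
w=cv2.imread("pics/wrist1.png")
E
```

```text
{'time': 2.25, 'tcp_pos': array([ 0.47215529, -0.18516632,  0.15022852]), 'tcp_rot': array([-1.79915735e+02,  1.95593669e-02,  4.79231447e+01]), 'contact_force': array([-0.11036654, -0.41462113, -0.72350385]), 'finger_gap': 0.03989384370171523, 'joint_pos': array([ 38.16660814,   7.60066548, -23.31168053, 108.40717099,
         3.29520773,  64.72691992, -28.45122839])}
```

View pics/wrist1.png

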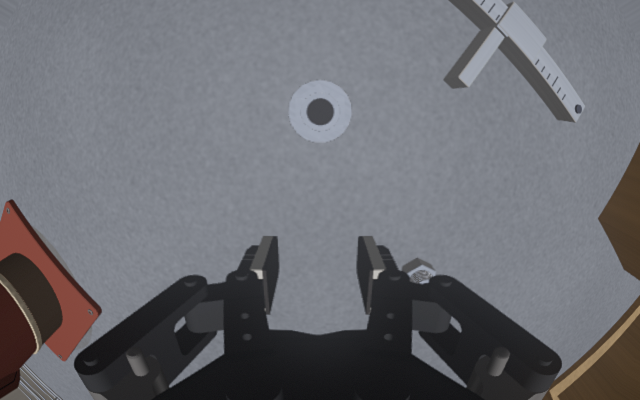

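View pics/side1.png

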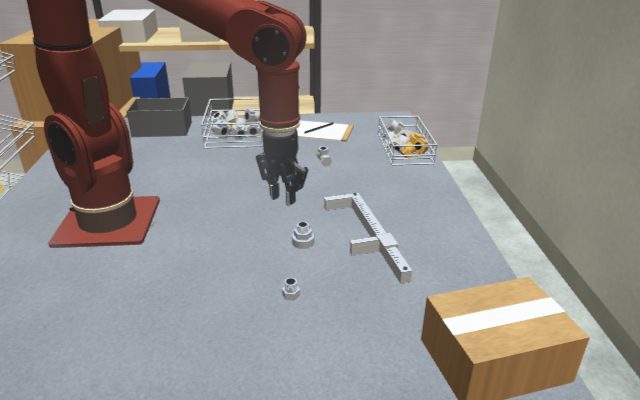

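carry_out(rows="0.53 0 0 -0.5 0; 0.53 0 0 -1.1 0; 0.53 0 0 -1.7 0; 0.53 0 0 -2.2 0; 0.53 0 0 -2.5 0; 0.53 0 0 -2.7 0; 0.53 0 0 -2.84 0; 0.53 0 0 -2.84 0")

```text
time: 3.4
tcp_pos: [0.4723, -0.1862, 0.0093]
tcp_rot: [-180.0, -0.0, 47.8]
contact_force: [-0.2, 0.5, 0.9]
finger_gap: 0.04
```

```bash
python3 - <<'E'
from h import *
s=cam("side");cv2.imwrite("pics/side2.png",cv2.resize(s["frame"][170:300,220:400],None,fx=4,fy=4,interpolation=cv2.INTER_CUBIC))
s=cam("wrist");cv2.imwrite("pics/wrist2.png",s["frame"])
E
```

```text
(no output)
```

View pics/side2.png

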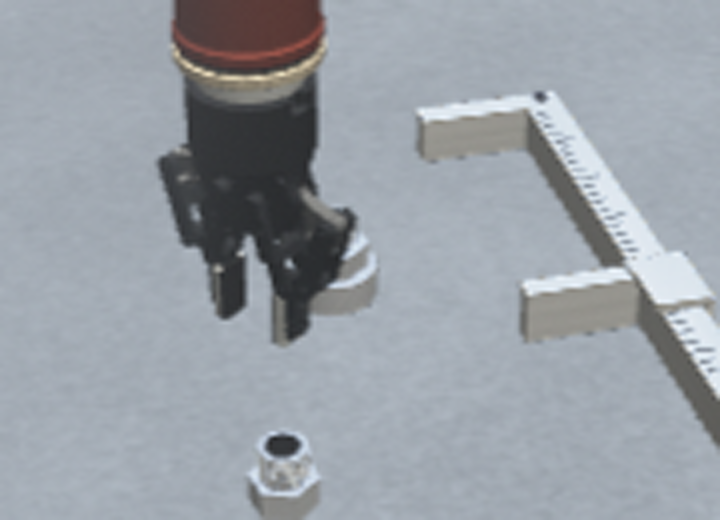

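View pics/wrist2.png

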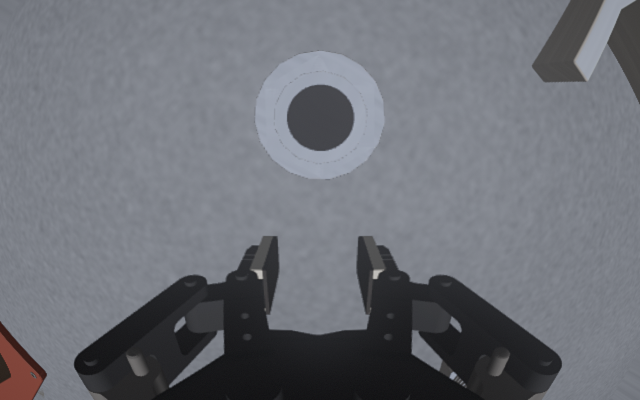

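carry_out(rows="0.53 0.1 0.11 0 0; 0.53 0.24 0.27 0 0; 0.53 0.36 0.40 0 0; 0.53 0.45 0.50 0 0; 0.53 0.51 0.57 0 0; 0.53 0.57 0.63 0 0; 0.53 0.63 0.70 0 0; 0.53 0.69 0.77 0 0")

```text
time: 4.5
tcp_pos: [0.5067, -0.1476, 0.0092]
tcp_rot: [-180.0, 0.0, 47.8]
contact_force: [-0.3, -2.2, 0.3]
finger_gap: 0.0401
```

carry_out(rows="0.53 0.08 0.09 0 0; 0.53 0.17 0.19 0 0; 0.53 0.26 0.29 0 0; 0.53 0.35 0.39 0 0; 0.53 0.44 0.49 0 0; 0.53 0.53 0.59 0 0; 0.53 0.62 0.69 0 0; 0.53 0.70 0.78 0 0")

```text
time: 5.5
tcp_pos: [0.542, -0.1083, 0.0093]
tcp_rot: [-180.0, -0.0, 47.8]
contact_force: [-1.2, -2.7, -0.0]
finger_gap: 0.0402
```

```bash
python3 - <<'E'
from h import *
s=cam("side");cv2.imwrite("pics/side3.png",cv2.resize(s["frame"][170:300,220:400],None,fx=4,fy=4,interpolation=cv2.INTER_CUBIC))
s=cam("wrist");cv2.imwrite("pics/wrist3.png",s["frame"])
E
```

```text
(no output)
```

View pics/side3.png

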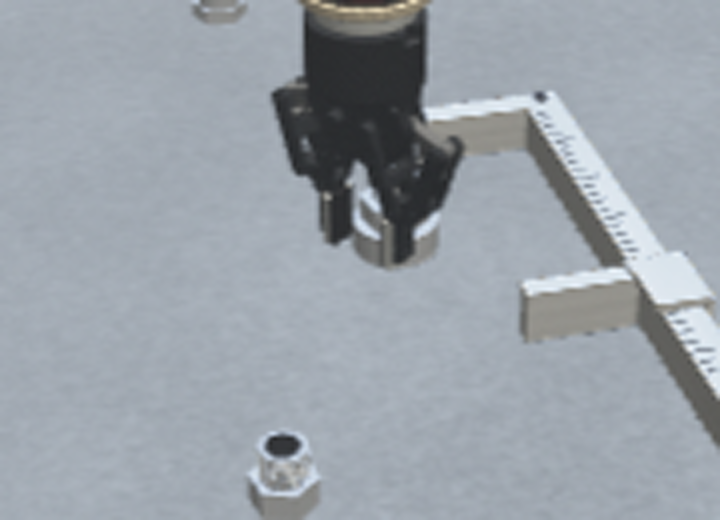

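View pics/wrist3.png

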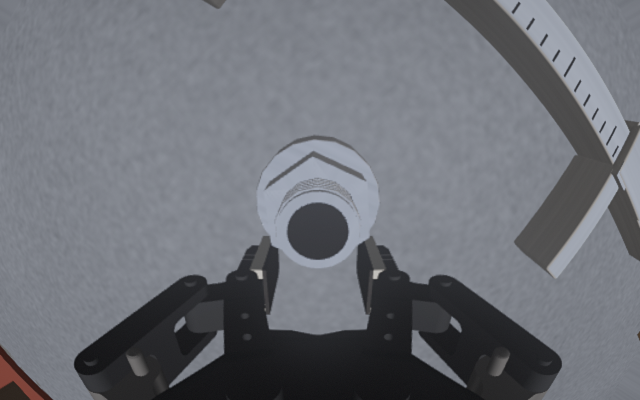

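carry_out(rows="0.53 0.08 0.09 0 0; 0.53 0.17 0.19 0 0; 0.53 0.26 0.29 0 0; 0.53 0.35 0.39 0 0; 0.53 0.44 0.49 0 0; 0.53 0.53 0.59 0 0; 0.53 0.62 0.69 0 0; 0.53 0.70 0.78 0 0")

```text
time: 6.6
tcp_pos: [0.577, -0.0693, 0.0093]
tcp_rot: [-180.0, -0.0, 47.8]
contact_force: [-1.6, -1.7, 1.0]
finger_gap: 0.0399
```

carry_out(rows="0.53 0.08 0.09 0 0; 0.53 0.17 0.19 0 0; 0.53 0.26 0.29 0 0; 0.53 0.35 0.39 0 0; 0.53 0.44 0.49 0 0; 0.53 0.53 0.59 0 0; 0.53 0.62 0.69 0 0; 0.53 0.68 0.76 0 0")

```text
time: 7.6
tcp_pos: [0.611, -0.0312, 0.0093]
tcp_rot: [-180.0, -0.0, 47.8]
contact_force: [-2.2, -1.4, 0.1]
finger_gap: 0.04
```

```bash
python3 - <<'E'
from h import *
s=cam("side");cv2.imwrite("pics/side4.png",cv2.resize(s["frame"][170:300,260:440],None,fx=4,fy=4,interpolation=cv2.INTER_CUBIC))
s=cam("wrist");cv2.imwrite("pics/wrist4.png",s["frame"])
E
```

```text
(no output)
```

View pics/wrist4.png

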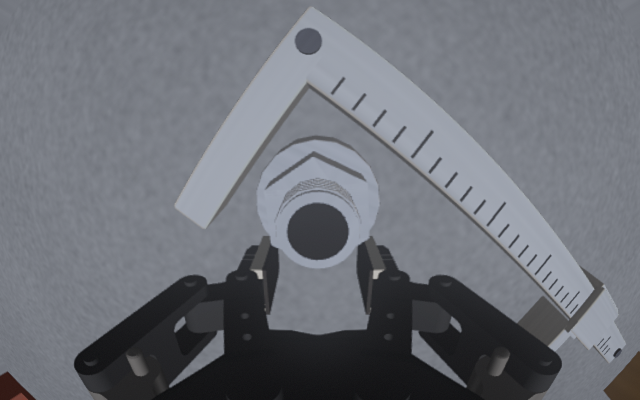

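```bash
cat >> h.py <<'E'
def wray(s,p,z):
    R=np.array(s["R"]);C=-R.T@s["t"];d=np.array([p[0]-s["cx"],p[1]-s["cy"]]);r=np.hypot(*d);f=200/np.radians(s["fov_y"]/2)
    f2=s["f"]; th=r/f2; v=np.r_[d/r*np.sin(th),np.cos(th)]; d=R.T@v; return C+d*(z-C[2])/d[2]
E
python3 - <<'E'
from h import *
s=cam("wrist")
w=cv2.imread("pics/wrist4.png");cv2.imwrite("pics/w4c.png",cv2.resize(w[60:270,170:400],None,fx=3,fy=2.8*3/2.8,interpolation=cv2.INTER_CUBIC)[:600])
for n,p,z in [("corner",(309,86),.034),("bar",(430,163),.034),("bar2",(500,228),.034),("jaw tip",(207,228),.034),("bore",(318,231),.055)]:print(n,np.round(wray(s,p,z),4))
E
```

```text
corner [0.6612 0.0309 0.034 ]
bar [ 0.6777 -0.0229  0.034 ]
bar2 [ 0.6875 -0.0713  0.034 ]
jaw tip [0.5905 0.0183 0.034 ]
bore [ 0.631  -0.0074  0.055 ]
```

View pics/w4c.png

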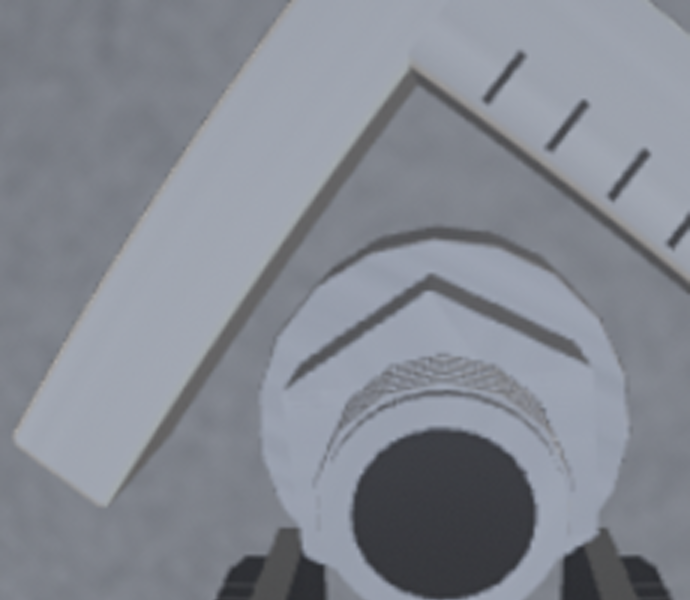

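carry_out(rows="0.53 -0.09 -0.1 0 0; 0.53 -0.25 -0.28 0.05 0; 0.53 -0.36 -0.4 0.15 0.2; 0.8 -0.3 -0.42 0.3 0.5; 1 -0.2 -0.4 0.3 0.82; 1 -0.18 -0.38 0.3 0.82; 1 -0.18 -0.38 0.3 0.82; 1 -0.18 -0.38 0.3 0.82")

```text
time: 8.75
tcp_pos: [0.6014, -0.0508, 0.0242]
tcp_rot: [-180.0, 0.0, 56.0]
contact_force: [-0.7, 0.1, 0.3]
finger_gap: 0.0
```

```bash
python3 - <<'E'
from h import *
s=cam("side");cv2.imwrite("pics/side5.png",cv2.resize(s["frame"][150:280,260:440],None,fx=4,fy=4,interpolation=cv2.INTER_CUBIC))
o=get_obs();print(o["tcp_pos"],proj(s,[o["tcp_pos"],o["tcp_pos"]*[1,1,0]]))
s=cam("wrist");cv2.imwrite("pics/wrist5.png",s["frame"])
E
```

```text
[ 0.60143293 -0.05076497  0.02423428] [[331.96173014 215.88579697]
 [331.83854823 223.58736731]]
```

View pics/side5.png

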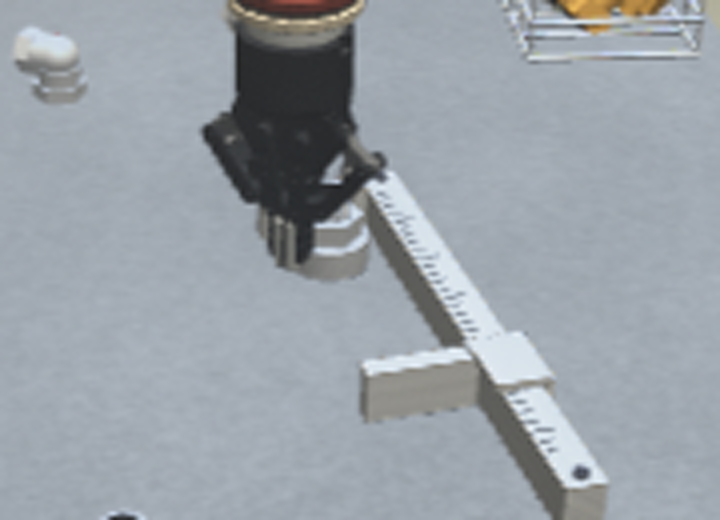

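View pics/wrist5.png

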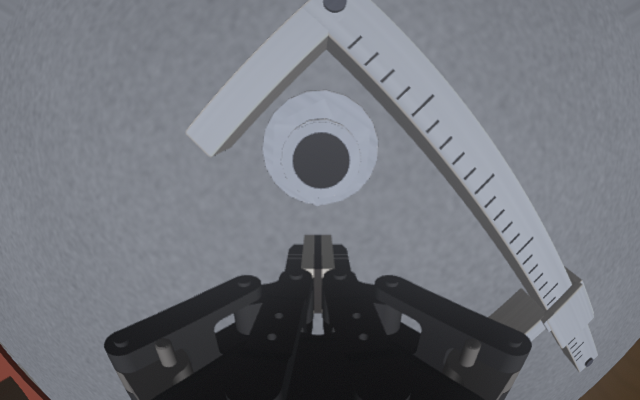

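carry_out(rows="1 0 0 -0.1 0; 1 0 0 -0.2 0; 1 0 0 -0.28 0; 1 0.03 0.05 -0.28 0; 1 0.07 0.1 -0.28 0; 1 0.11 0.16 -0.28 0; 1 0.14 0.2 -0.28 0; 1 0.16 0.235 -0.28 0")

```text
time: 9.85
tcp_pos: [0.6096, -0.0393, 0.0104]
tcp_rot: [-180.0, 0.1, 56.0]
contact_force: [-2.4, -2.3, 3.4]
finger_gap: -0.0002
```

carry_out(rows="1 0.01 0.015 0 0; 1 0.02 0.03 0 0; 1 0.03 0.045 0 0; 1 0.04 0.06 0 0; 1 0.05 0.075 0 0; 1 0.055 0.083 0 0; 1 0.06 0.09 0 0; 1 0.065 0.098 0 0")

```text
time: 10.85
tcp_pos: [0.613, -0.034, 0.0103]
tcp_rot: [-180.0, 0.0, 56.0]
contact_force: [-1.2, -2.7, 3.0]
finger_gap: 0.0002
```

```bash
python3 - <<'E'
from h import *
s=cam("wrist");cv2.imwrite("pics/wrist6.png",cv2.resize(s["frame"][0:260,160:420],None,fx=2.3,fy=2.3,interpolation=cv2.INTER_CUBIC))
E
```

```text
(no output)
```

View pics/wrist6.png

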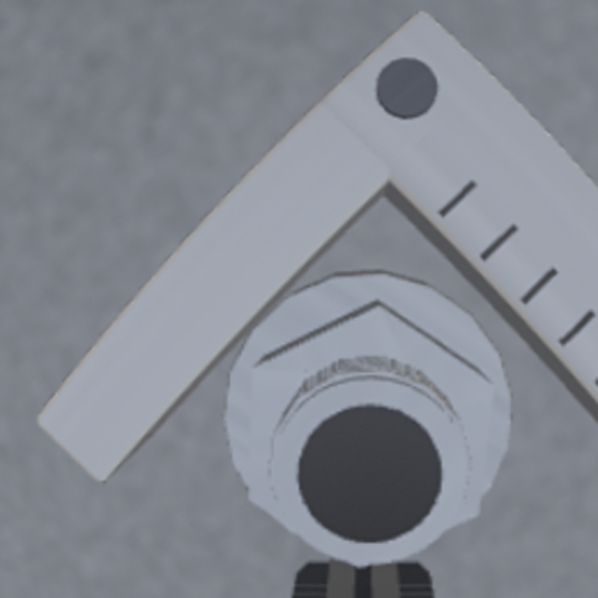

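carry_out(rows="1 0.007 0.01 0 0; 1 0.014 0.02 0 0; 1 0.02 0.03 0 0; 1 0.027 0.04 0 0; 1 0.033 0.05 0 0; 1 0.04 0.06 0 0; 1 0.04 0.06 0 0; 1 0.04 0.06 0 0")

```text
time: 11.9
tcp_pos: [0.6142, -0.0333, 0.0103]
tcp_rot: [-180.0, 0.2, 55.9]
contact_force: [-6.0, -8.3, 5.4]
finger_gap: -0.0001
```

```bash
python3 - <<'E'
from h import *
s=cam("wrist");cv2.imwrite("pics/wrist7.png",cv2.resize(s["frame"][0:260,160:420],None,fx=2.3,fy=2.3,interpolation=cv2.INTER_CUBIC))
E
```

```text
(no output)
```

View pics/wrist7.png

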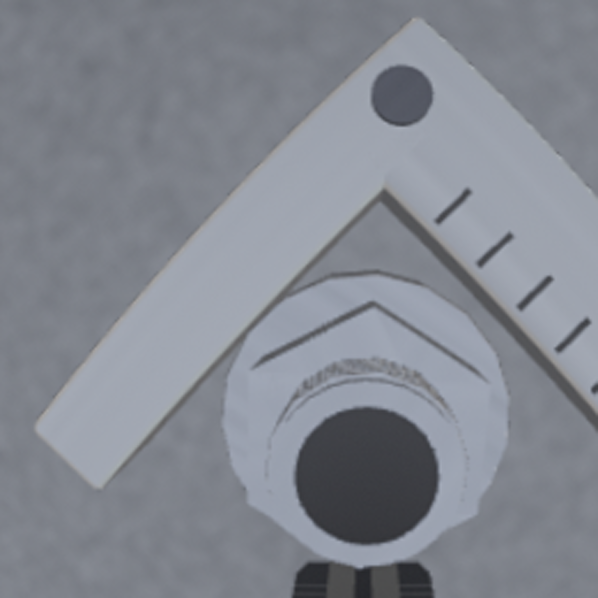

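carry_out(rows="1 -0.1 -0.15 0 0; 1 -0.3 -0.45 0 -0.1; 1 -0.5 -0.4 0 -1.0; 1 -0.65 -0.2 0 -1.9; 1 -0.7 0.0 0 -2.8; 1 -0.65 0.18 0 -3.5; 1 -0.58 0.22 0 -3.5; 1 -0.54 0.23 0 -3.5")

```text
time: 12.95
tcp_pos: [0.5881, -0.0199, 0.0103]
tcp_rot: [180.0, -0.0, 21.2]
contact_force: [-0.5, 0.6, -0.8]
finger_gap: -0.0
```

```bash
python3 - <<'E'
from h import *
s=cam("wrist");cv2.imwrite("pics/wrist8.png",s["frame"])
for n,p,z in []:pass
E
```

```text
(no output)
```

View pics/wrist8.png

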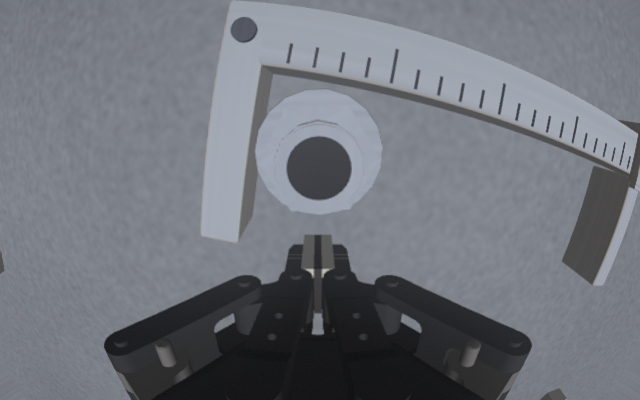

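carry_out(rows="1 0.05 0.02 0 0; 1 0.1 0.04 0 0; 1 0.15 0.057 0 0; 1 0.18 0.069 0 0; 1 0.2 0.077 0 0; 1 0.22 0.084 0 0; 1 0.24 0.092 0 0; 1 0.26 0.1 0 0")

```text
time: 14.0
tcp_pos: [0.6003, -0.0149, 0.0102]
tcp_rot: [-180.0, 0.1, 21.0]
contact_force: [-4.0, -2.0, 3.4]
finger_gap: 0.0004
```

carry_out(rows="1 0.01 0.004 0 0; 1 0.02 0.008 0 0; 1 0.03 0.011 0 0; 1 0.04 0.015 0 0; 1 0.05 0.019 0 0; 1 0.06 0.023 0 0; 1 0.06 0.023 0 0; 1 0.06 0.023 0 0")

```text
time: 15.0
tcp_pos: [0.6038, -0.0134, 0.0102]
tcp_rot: [-180.0, 0.0, 21.0]
contact_force: [-3.9, -2.7, 0.9]
finger_gap: 0.0001
```

```bash
python3 - <<'E'
from h import *
s=cam("wrist");cv2.imwrite("pics/wrist9.png",cv2.resize(s["frame"][0:260,160:420],None,fx=2.3,fy=2.3,interpolation=cv2.INTER_CUBIC))
E
```

```text
(no output)
```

View pics/wrist9.png

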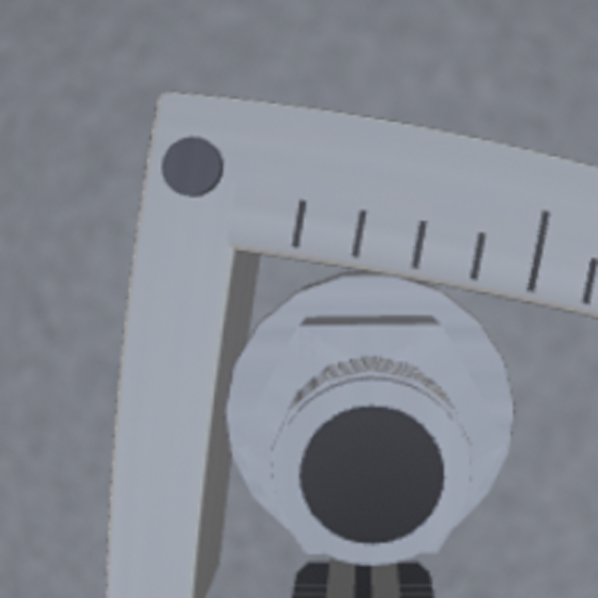

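carry_out(rows="1 0.006 0.002 0 0; 1 0.012 0.005 0 0; 1 0.018 0.007 0 0; 1 0.024 0.009 0 0; 1 0.03 0.011 0 0; 1 0.03 0.011 0 0; 1 0.03 0.011 0 0; 1 0.03 0.011 0 0")

```text
time: 16.05
tcp_pos: [0.6039, -0.0135, 0.0101]
tcp_rot: [-180.0, 0.2, 21.0]
contact_force: [-10.3, -5.1, 7.3]
finger_gap: 0.0
```

carry_out(rows="1 -0.15 -0.06 0 0; 1 -0.45 -0.17 0 0; 1 -0.5 -0.5 0 1; 1 -0.35 -0.85 0 2; 1 0 -1.0 0 3; 1 0.35 -1.0 0 4; 1 0.6 -0.95 0 5; 1 0.71 -0.9 0 6")

```text
time: 17.05
tcp_pos: [0.6413, -0.0576, 0.0105]
tcp_rot: [179.9, -0.0, 81.4]
contact_force: [-0.1, 0.9, 0.0]
finger_gap: -0.0
```

carry_out(rows="1 0 0 0 0.5; 1 0 0.05 0 1; 1 0 0.12 0 1; 1 0 0.17 0 1; 1 0 0.2 0 1; 1 0 0.23 0 1; 1 0 0.25 0 1; 1 0 0.27 0 1")

```text
time: 18.05
tcp_pos: [0.641, -0.0443, 0.0103]
tcp_rot: [-180.0, 0.0, 91.0]
contact_force: [-0.2, 0.4, -0.2]
finger_gap: -0.0003
```

```bash
python3 - <<'E'
from h import *
s=cam("wrist");cv2.imwrite("pics/wrist10.png",s["frame"])
E
```

```text
(no output)
```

View pics/wrist10.png

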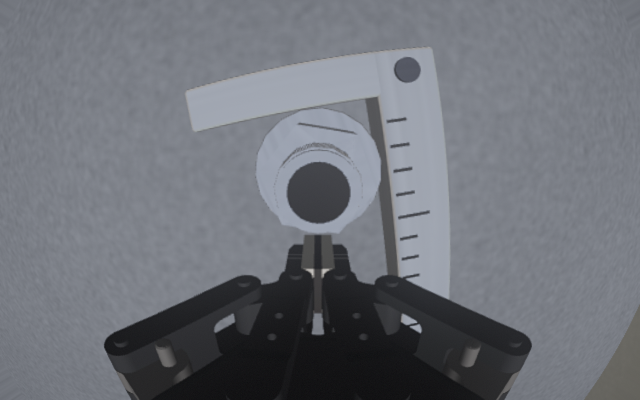

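Well placed. Nudge toward the fixed jaw slowly.

carry_out(rows="1 0 0.02 0 0; 1 0 0.04 0 0; 1 0 0.06 0 0; 1 0 0.08 0 0; 1 0 0.1 0 0; 1 0 0.11 0 0; 1 0 0.11 0 0; 1 0 0.11 0 0")

```text
time: 19.1
tcp_pos: [0.641, -0.0396, 0.0103]
tcp_rot: [-180.0, 0.0, 91.0]
contact_force: [-0.6, -4.5, 1.0]
finger_gap: 0.0002
```

carry_out(rows="1 0 0.006 0 0; 1 0 0.012 0 0; 1 0 0.018 0 0; 1 0 0.024 0 0; 1 0 0.03 0 0; 1 0 0.03 0 0; 1 0 0.03 0 0; 1 0 0.03 0 0")

```text
time: 20.1
tcp_pos: [0.6409, -0.0395, 0.0103]
tcp_rot: [-180.0, 0.1, 90.9]
contact_force: [-1.4, -9.7, 1.3]
finger_gap: -0.0001
```

carry_out(rows="1 0 -0.2 0 0; 1 0 -0.6 0.2 0; 1 0.05 -0.9 0.9 0; 1 0.15 -1.5 1.6 0.3; 1 0.25 -2.4 1.6 0.7; 1 0.36 -3.3 1.6 1; 1 0.36 -3.8 1.6 1; 1 0.36 -3.8 1.6 1")

```text
time: 21.1
tcp_pos: [0.6584, -0.229, 0.0898]
tcp_rot: [-180.0, -0.0, 100.8]
contact_force: [0.5, 1.3, -0.6]
finger_gap: -0.0
```

```bash
python3 - <<'E'
from h import *
s=cam("side");cv2.imwrite("pics/side11.png",cv2.resize(s["frame"][150:300,290:440],None,fx=4,fy=4,interpolation=cv2.INTER_CUBIC))
s=cam("wrist");cv2.imwrite("pics/wrist11.png",s["frame"])
s=cam("top");cv2.imwrite("pics/top11.png",cv2.resize(s["frame"][110:250,270:460],None,fx=4,fy=4,interpolation=cv2.INTER_CUBIC))
E
```

```text
(no output)
```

View pics/wrist11.png

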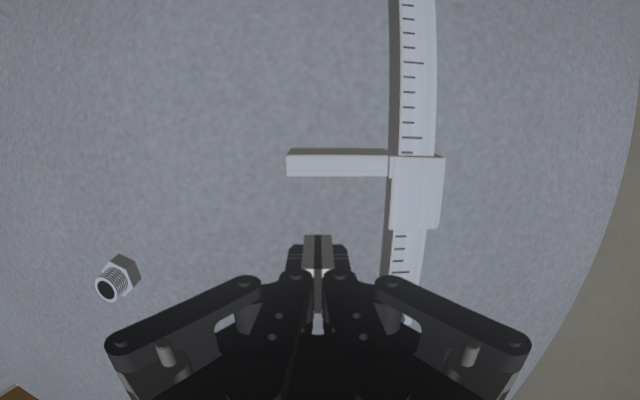

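View pics/side11.png

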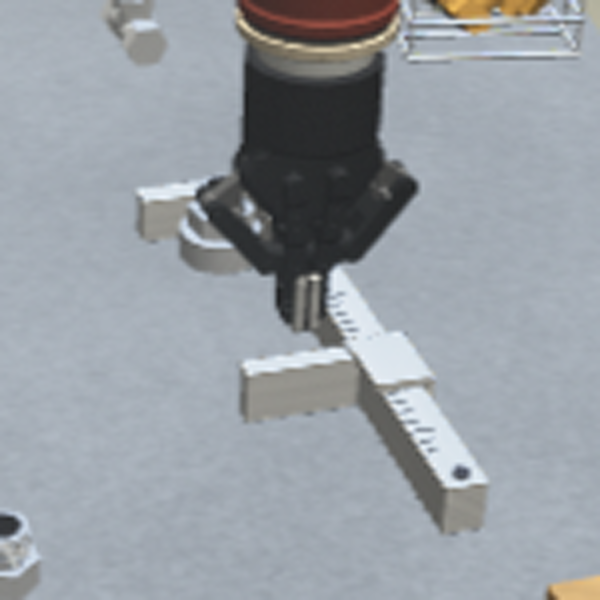

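View pics/top11.png

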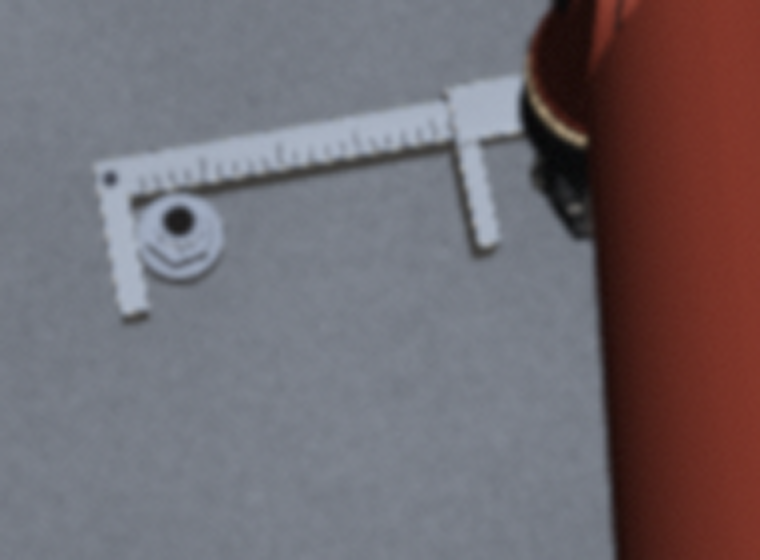

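carry_out(rows="1 0 0 -0.5 0; 1 0 0 -1.1 0; 1 0 0 -1.4 0; 1 0 0 -1.52 0; 1 -0.02 0.1 -1.52 0; 1 -0.04 0.22 -1.52 0; 1 -0.06 0.32 -1.52 0; 1 -0.08 0.4 -1.52 0")

```text
time: 22.25
tcp_pos: [0.6555, -0.2072, 0.015]
tcp_rot: [179.9, 0.1, 101.0]
contact_force: [1.1, -2.3, 0.3]
finger_gap: -0.0002
```

carry_out(rows="1 -0.02 0.1 0 0; 1 -0.04 0.2 0 0; 1 -0.06 0.3 0 0; 1 -0.08 0.4 0 0; 1 -0.1 0.5 0 0; 1 -0.12 0.6 0 0; 1 -0.14 0.7 0 0; 1 -0.16 0.8 0 0")

```text
time: 23.25
tcp_pos: [0.647, -0.1669, 0.0143]
tcp_rot: [180.0, -0.0, 101.0]
contact_force: [1.6, -1.2, 0.7]
finger_gap: 0.0
```

```bash
python3 - <<'E'
from h import *
s=cam("wrist");cv2.imwrite("pics/wrist12.png",s["frame"])
E
```

```text
(no output)
```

View pics/wrist12.png

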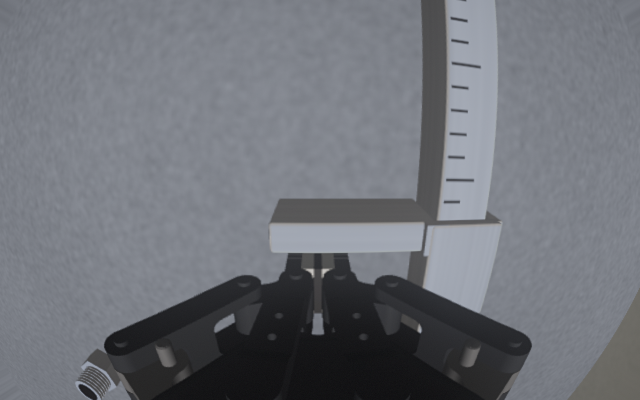

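carry_out(rows="1 -0.02 0.12 0 0; 1 -0.05 0.25 0 0; 1 -0.07 0.37 0 0; 1 -0.1 0.5 0 0; 1 -0.12 0.62 0 0; 1 -0.14 0.74 0 0; 1 -0.17 0.87 0 0; 1 -0.19 1.0 0 0")

```text
time: 24.3
tcp_pos: [0.6371, -0.1169, 0.0142]
tcp_rot: [-180.0, -0.0, 101.0]
contact_force: [-0.2, -2.2, 1.1]
finger_gap: 0.0001
```

carry_out(rows="1 -0.02 0.12 0 0; 1 -0.05 0.25 0 0; 1 -0.07 0.37 0 0; 1 -0.1 0.5 0 0; 1 -0.12 0.62 0 0; 1 -0.14 0.74 0 0; 1 -0.16 0.83 0 0; 1 -0.17 0.9 0 0")

```text
time: 25.3
tcp_pos: [0.6289, -0.072, 0.0143]
tcp_rot: [-180.0, 0.0, 101.0]
contact_force: [-0.8, -2.1, 0.2]
finger_gap: -0.0003
```

```bash
python3 - <<'E'
from h import *
s=cam("wrist");cv2.imwrite("pics/wrist13.png",s["frame"])
E
```

```text
(no output)
```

View pics/wrist13.png

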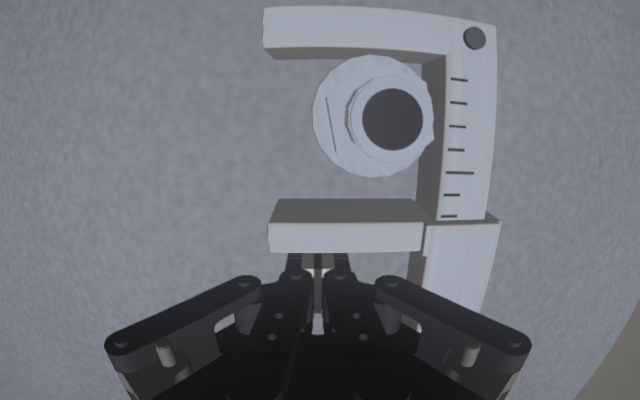

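carry_out(rows="1 -0.008 0.04 0 0; 1 -0.015 0.08 0 0; 1 -0.023 0.12 0 0; 1 -0.03 0.15 0 0; 1 -0.035 0.18 0 0; 1 -0.04 0.2 0 0; 1 -0.043 0.22 0 0; 1 -0.045 0.23 0 0")

```text
time: 26.35
tcp_pos: [0.6268, -0.0607, 0.0143]
tcp_rot: [180.0, -0.0, 101.0]
contact_force: [0.4, -2.3, -0.4]
finger_gap: -0.0002
```

carry_out(rows="1 -0.002 0.01 0 0; 1 -0.004 0.02 0 0; 1 -0.006 0.03 0 0; 1 -0.007 0.035 0 0; 1 -0.008 0.04 0 0; 1 -0.009 0.045 0 0; 1 -0.01 0.05 0 0; 1 -0.01 0.05 0 0")

```text
time: 27.35
tcp_pos: [0.6263, -0.0582, 0.0143]
tcp_rot: [180.0, -0.0, 101.0]
contact_force: [1.7, -1.3, 0.4]
finger_gap: -0.0001
```

carry_out(rows="1 -0.002 0.01 0 0; 1 -0.004 0.02 0 0; 1 -0.006 0.03 0 0; 1 -0.006 0.03 0 0; 1 -0.006 0.03 0 0; 1 -0.006 0.03 0 0; 1 -0.006 0.03 0 0; 1 -0.006 0.03 0 0")

```text
time: 28.35
tcp_pos: [0.6261, -0.0575, 0.0143]
tcp_rot: [180.0, 0.0, 101.0]
contact_force: [3.0, -5.2, -0.3]
finger_gap: -0.0001
```

```bash
python3 - <<'E'
from h import *
s=cam("wrist");cv2.imwrite("pics/wrist14.png",s["frame"])
E
```

```text
(no output)
```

View pics/wrist14.png

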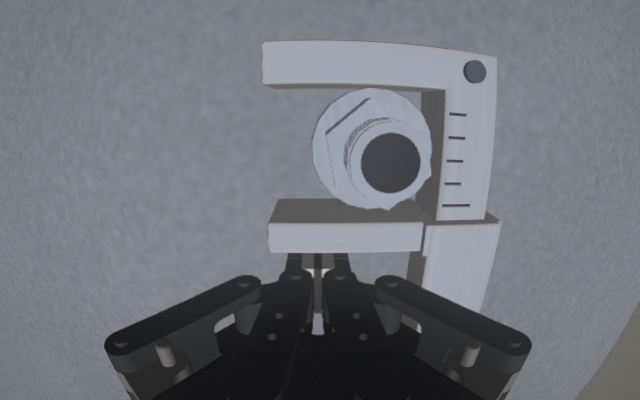

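carry_out(rows="1 -0.002 0.01 0 0; 1 -0.004 0.02 0 0; 1 -0.005 0.025 0 0; 1 -0.005 0.025 0 0; 1 -0.005 0.025 0 0; 1 -0.005 0.025 0 0; 1 -0.005 0.025 0 0; 1 -0.005 0.025 0 0")

```text
time: 29.4
tcp_pos: [0.6261, -0.0574, 0.0144]
tcp_rot: [180.0, 0.1, 100.9]
contact_force: [4.2, -7.7, -1.0]
finger_gap: -0.0003
```

carry_out(rows="1 0.02 -0.1 0 0; 1 0.08 -0.4 0 0; 1 0.18 -0.9 0 0; 1 0.18 -0.9 0.5 0; 1 0.18 -0.9 1.2 0; 1 0.1 -1.5 2.0 0; 1 0 -2.4 2.5 0; 1 -0.1 -3.4 2.5 0")

```text
time: 30.4
tcp_pos: [0.6218, -0.2269, 0.1422]
tcp_rot: [179.8, 0.1, 101.1]
contact_force: [0.3, -1.1, -0.9]
finger_gap: 0.0002
```

carry_out(rows="1 -0.2 -0.6 0 0; 1 -0.6 -1.4 0 0; 1 -1.0 -2.2 0 0; 1 -1.5 -3.0 0 0; 1 -2.0 -3.8 0 0; 1 -2.4 -4.4 0 0; 1 -2.6 -4.7 0 0; 1 -2.6 -4.7 0 0")

```text
time: 31.4
tcp_pos: [0.4899, -0.4613, 0.139]
tcp_rot: [-180.0, -0.0, 100.9]
contact_force: [0.7, 1.1, 0.4]
finger_gap: 0.0002
```

```bash
python3 - <<'E'
from h import *
s=cam("top");cv2.imwrite("pics/top15.png",cv2.resize(s["frame"][100:250,270:460],None,fx=4,fy=4,interpolation=cv2.INTER_CUBIC))
s=cam("side");cv2.imwrite("pics/side15.png",s["frame"]);cv2.imwrite("pics/side15c.png",cv2.resize(s["frame"][170:290,290:440],None,fx=5,fy=5,interpolation=cv2.INTER_CUBIC))
E
```

```text
(no output)
```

View pics/top15.png

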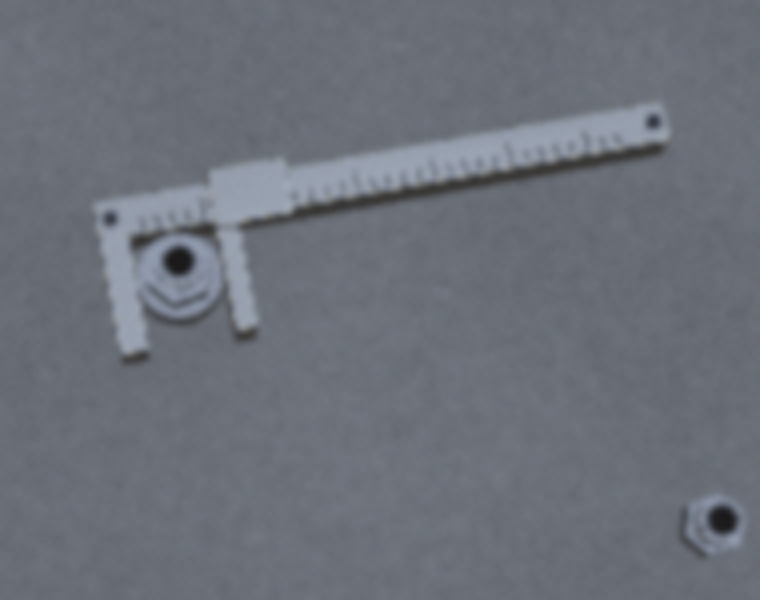

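View pics/side15c.png

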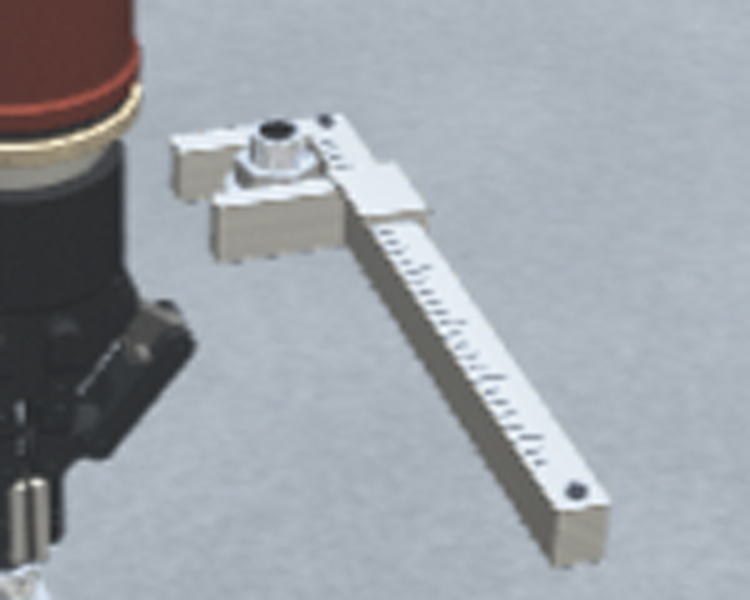

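View pics/side15.png

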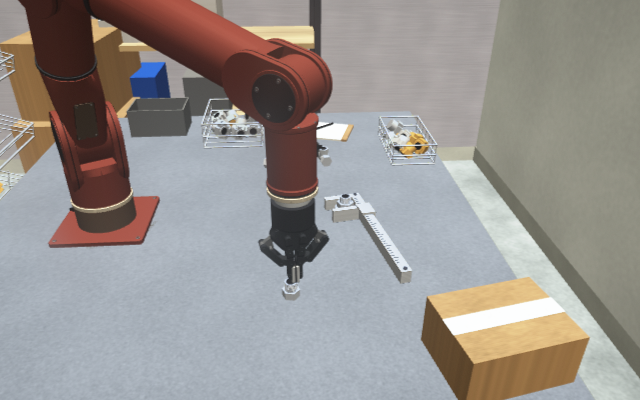

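```bash
python3 - <<'E'
from h import *
T,S=cam("top"),cam("side")
tp=lambda a:[270+(a[0]+.5)/4-.5,100+(a[1]+.5)/4-.5]
sp=lambda a:[290+(a[0]+.5)/5-.5,170+(a[1]+.5)/5-.5]
th=.192
def G(o,X):
    d=X[:2]-o;c,s=np.cos(th),np.sin(th);return np.round([c*d[0]+s*d[1],-s*d[0]+c*d[1]],4)
# screw heads as reference: assumed same gauge x, z=.034
for C,f,sc,l in((T,tp,(110,218),[("screw2",(654,122),.034),("bore",(180,260),.055),("fixtip",(148,351),.034),("armtip_in",(237,334),.039),("armtip_out",(258,327),.039),("saddleR",(287,160),.0435),("saddleL",(209,172),.0435)]),
  (S,sp,(325,121),[("screw2",(577,491),.034),("bore",(277,131),.055),("arm_tip_out",(216,206),.039),("arm_tip_in",(212,194),.039),("fixtip_in",(175,150),.034),("saddle",(425,213),.0435)])):
    o=ray(C,f(sc),.034)[:2]
    for n,p,z in l: print(n,G(o,ray(C,f(p),z)))
E
```

```text
screw2 [-0.0005 -0.3548]
bore [-0.0412 -0.038 ]
fixtip [-0.0899 -0.0084]
armtip_in [-0.0905 -0.0651]
armtip_out [-0.0885 -0.0789]
saddleR [ 0.0144 -0.1171]
saddleL [ 0.0156 -0.0669]
screw2 [-1.000e-04 -3.558e-01]
bore [-0.0417 -0.0397]
arm_tip_out [-0.0885 -0.0817]
arm_tip_in [-0.087  -0.0692]
fixtip_in [-0.0909 -0.0099]
saddle [ 0.0131 -0.1243]
```

```bash
python3 -c "
from plant import *
print(get_obs()['time'],get_obs()['contact_force'],sign_off())"
```

```text
the job is handed in; nothing more can be done
31.6 [ 0.33747081  0.65339887 -0.65019854] None
```

The adapter is seated in the gauge's inner corner with the sliding jaw closed against its flange. I handed the job in at 31.6 s of the 64 s allowed, with the robot clear of everything.

- **Pushing the adapter in:** I cradled it between the half-open fingers and slid it most of the way with the jaw still open. Then I seated it with the fingers shut. A first diagonal nudge stalled against the fixed jaw, leaving a gap of a few millimetres at the bar. I fixed that with one push towards the bar (about 11 N) and one towards the fixed jaw (about 10 N). Both ended with the force rising and no further movement.
- **Closing the jaw:** I pushed it at jaw_back until it stopped at about 9 N, then drew straight back and moved away.
- **Last checks:** The top and side pictures put the adapter's centre at about gauge (-28 to -29, -28 to -30) mm, against the seat at (-28, -28). The jaw opening measured about 56 to 60 mm, against 56 when snug. The top and side views disagree by up to about 4 mm on the opening and 2 mm on the centre. So the pictures alone don't prove contact, and I relied on the stalls under force.
- **Other checks:** The adapter is standing upright. The nipple shows no sign of having moved. The elbow and tee were never near the arm's path, though I did not measure them again at the end.

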